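# Unlock the empty cassette magazine

### The arm

A 6-joint arm with a two-finger parallel gripper is mounted at the origin on the work surface. World frame = base frame: x ahead of the robot, y to its left, z up, the work surface at z = 0. Lengths are in m, angles in rad, forces in N, time in s.
With the tool pointing down it reaches from about 0.325 to 0.9 m from the base axis. Payload 6.1 kg.
Tool frame: the origin (TCP) lies on the centre line of the jaws, within the pads' length; the fingertips stand 8 mm ahead of it and the grasp point (between the pads) lies 11 mm behind it; y points along the fingers, x is the direction in which the jaws open and shut, and the axes are right-handed (so a half turn about y gives the same grasp; the last joint's range is limited). The gripper opens to 85 mm and grips with 20 to 120 N. Pads are 22 mm wide; open, the fingers measure 114 mm over their backs; the gripper's body (76 mm by 85 mm) begins 54 mm behind the grasp point. The pads swing forward as they close: fully open they stand 13 mm farther back than shut.
Start: joints at [-1.411, 0.22, 1.526, -0, 1.395, -0.126], TCP at [0.176, -0.6, 0.239] pointing down, gripper open.
Joint ranges: [-2.98, 2.98], [-0.91, 2.08], [0.09, 2.57], [-1.24, 4.39], [0.2, 2.65], [-2.68, 2.68]. Speed limits (rad/s): [2.57, 2.57, 3.01, 3.14, 3.14, 3.14].

### API

Orientations are given as a unit quaternion [x, y, z, w].
In Python, from bench import * gives the robot as it stands. The module is installed in compiled form; this text tells all that it offers.
- The arm moves only by the tool play_rows, never from a script. Its argument "plan" is a list of rows, each a list of 7 numbers: the turn, a rotation vector about the tool's x, y, z in degrees, then the shift along the tool's x, y, z in cm, then the finger opening in cm, from 0 to 8.54. In form: [[rx, ry, rz, tx, ty, tz, claw], ...]. A call has 1 to 10 rows; each row is the pose to reach, as a shift and turn from the pose commanded when the call began, along the tool's axes at that moment; what a row does not reach only later rows make up. A row lasts 1/10 s, in which the tool goes at most 50 mm and 8.59 degrees, less where a joint would pass 70% of its speed; a pose out of reach is approached as far as the arm can. A call with a gripper value outside its range is refused whole. The fingers move at their own pace and stop on an object; the grip force is fixed at half the most. Time passes only in rows, so rows that repeat a pose let the fingers close. It gives the time, the measured TCP pose, the force and the opening at its end, in the units of the state.
- read_state(): the state, without advancing time (a new reading comes with each control period).
- get_image(name): name is "scene" or "top" or "wrist"; returns the picture (384x512x3 uint8, blue, green, red); there is no depth.
- camera_params(name): a dict with "K" (3x3 intrinsics, pixels), "rvec" (rotation vector, rad) and "tvec" (3), from world to camera coordinates, as OpenCV has them. Camera axes: x right, y down, z forward; pixel columns grow to the right and rows downward; lengths in m; the calibration is good to about 2 mm. A picture is of the moment at which its call begins: read the wrist's pose just before it. camera_params takes no time and is no camera call; for the wrist camera it gives the pose at the moment of the call.
- finish_job(): hands the job in, once; it reports no verdict.
The state is a dict: "t": time; "joint_positions": joint angles; "joint_vel": joint speeds; "joint_efforts": joint torques, N m; "ee_pos": TCP position; "tool_rot": TCP orientation; "wrist_force": force on the tool from outside, world axes, zero at the start; "ft_torque": the same for the moment, N m; "finger_gap": finger opening in m.
Only numpy, scipy, OpenCV 4.12 (cv2) and the standard library are available. Lean on these libraries where they do the work, as an engineer would, in place of code of your own. Each camera call takes 0.05 s, during which the arm holds its last target. There are 200 camera calls.

### The job

One of the two cassette magazines on the bench is empty and has to come off for refilling. Pull the spring clip straight out of the locking pin of the empty magazine and put it down inside the grey parts tray. Leave the clip of the full magazine in its pin.

Things in the scene. Friction and masses are not known exactly. Their poses are not given: they have to be found in the camera images.
- mag_empty: Empty magazine, fixed: black base plate 260 x 80 x 10 mm (x -80 to +180) with an open aluminium channel (x 45 to 175, 60 wide, top at z 55), nothing in it. Before it a tongue 14 wide (x -70 to +45, top at z 45) and an upright steel pin, 18 diameter, top at z 69, cross hole 8 x 8 along x just above the tongue. Origin: pin axis at bench level; z up, x from pin to channel.
- clip: Loose steel spring clip in the empty magazine's pin, 35 g, 5 mm wire, flat on the tongue. Closed oval loop 41 mm long (x), 29 wide (y); its straight sides, 20 long, overhang the tongue and can be gripped across from above. Wire centre starts 47.5 mm above the bench. Origin: loop centre, on the underside (2.5 below wire centre), 48 before the pin axis; z up, x towards the pin.
- clip_tip (a point): End of that clip's straight leg, at wire centre, 74 mm from the loop centre along the clip's x. The leg passes through the pin's hole and ends 26 mm beyond the pin axis; a pull of 40 mm or more along -x frees it. A sprung second leg lies along the pin's +y side, kinked behind it, and resists the first 25 mm of the pull with 1 to 3 N.
- other_clip: The same kind of clip, same origin and axes, in the pin of the full magazine: that one is built just the same, but its channel is packed with a row of white plastic cassettes. This clip is to be left in its pin.
- tray: Open grey plastic parts tray, fixed: 170 x 170 mm outside, 30 high, walls and floor 4 thick. Origin: centre of its underside; z up. A washer and a brass thumb nut lie in its two +x corners, about 62 mm from the centre in x and in y, up to 12 high.

How it is judged:
By the outcome, as a careful person would: the job done as asked, in the order asked, and still so for the second after the job is handed in, with the robot touching nothing.
It also fails if it takes over 43 s, if anything falls off the work surface, if the arm or the gripper's body presses on something with over 40 N, if the wrist force passes 120 N, or if a joint passes its speed limit or range.

## Working session

There is one attempt and no reset: what is moved stays moved. The work goes in short steps, Python scripts to look and compute and a tool call to move; the robot and the scene stay as the last step left them, time stands still between calls to the robot, and variables do not carry over. Pictures are saved under pics/ and viewed, about 8 in all and at most 12, crops included, and the job is handed in when it is done.

Besides the shell and the picture viewer there is one more tool, called after "Call:" as name([rows], argument=value, ...), one row to a line, values as JSON. play_rows: Moves the arm, as the interface text tells. Its arguments: {"type":"object","properties":{"plan":{"type":"array"}},"required":["plan"]}

```bash
mkdir -p pics
python3 - <<'E'
from bench import *
import cv2,numpy as np
for n in("scene","top"):
    cv2.imwrite(f"pics/{n}0.png",get_image(n)); p=camera_params(n); print(n,p)
s=read_state();print(s['t'],s['ee_pos'],s['tool_rot'],s['finger_gap'])
E
```

```text
scene {'K': array([[451.88051154,   0.        , 254.40002521],
       [  0.        , 451.88051154, 183.70432721],
       [  0.        ,   0.        ,   1.        ]]), 'rvec': array([ 1.06136062,  2.62461641, -0.74867537]), 'tvec': array([ 0.43176085, -0.29796552,  1.23531584])}
top {'K': array([[436.59984713,   0.        , 254.00918124],
       [  0.        , 436.59984713, 191.96691501],
       [  0.        ,   0.        ,   1.        ]]), 'rvec': array([ 2.18623157, -2.17174214,  0.05141503]), 'tvec': array([0.0131386 , 0.55539462, 0.8590418 ])}
0.1 [ 0.17610322 -0.59911482  0.23828791] [-0.56566338  0.42415219 -0.42325575  0.56654606] 0.08550087919950165
```

View pics/top0.png

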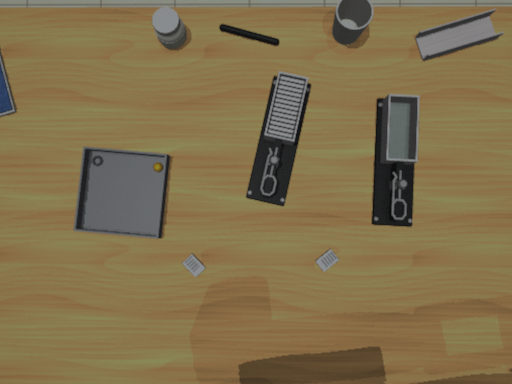

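View pics/scene0.png

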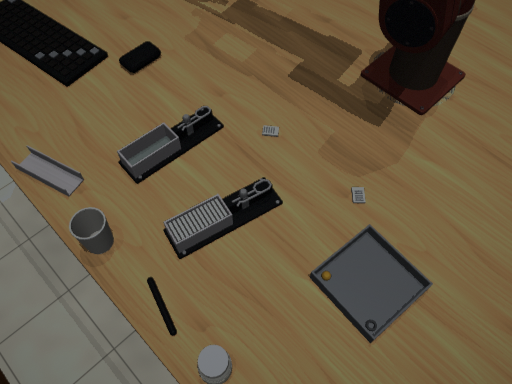

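Top view: the empty magazine is on the right (channel ~(402,128), pin ~(403,184), clip loop ~(399,208)). The full one is left of it (loop ~(269,185)), and the tray is at ~(123,193) with its nut and washer along the upper edge.

```bash
cat > h.py <<'E'
from bench import *
import cv2,numpy as np
from scipy.spatial.transform import Rotation as R
def ray(p,uv,z):
    M=cv2.Rodrigues(p['rvec'])[0]; c=-M.T@p['tvec'].ravel()
    d=M.T@np.linalg.solve(p['K'],[uv[0],uv[1],1.]); return c+d*(z-c[2])/d[2]
def proj(p,X): return cv2.projectPoints(np.array(X,float).reshape(-1,3),p['rvec'],p['tvec'],p['K'],None)[0].reshape(-1,2)
E
python3 - <<'E'
from h import *
np.set_printoptions(precision=4,suppress=True)
p=camera_params("top");im=cv2.imread("pics/top0.png")
for uv,z in [((399,208),.0475),((403,184),.069),((269,185),.0475),((274,159),.069)]: print(uv,ray(p,uv,z))
m=cv2.inRange(im,(0,0,0),(45,45,45));m[:90]=0;m[240:]=0;m[:,:240]=0
m=cv2.morphologyEx(m,cv2.MORPH_CLOSE,np.ones((3,3)))
for c in cv2.findContours(m,0,2)[0]:
    if cv2.contourArea(c)>500:
        print(cv2.contourArea(c),np.array([ray(p,q,.01) for q in cv2.boxPoints(cv2.minAreaRect(c))])[:,:2].tolist())
print("tray",np.array([ray(p,q,.03)[:2] for q in[(85,149),(170,155),(161,237),(76,229)]]))
s=read_state();print(R.from_quat(s['tool_rot']).as_matrix(),s['ee_pos'])
pw=camera_params("wrist");M=cv2.Rodrigues(pw['rvec'])[0];print("wristcam",-M.T@pw['tvec'].ravel(),M)
cv2.imwrite("pics/c.png",cv2.resize(im[85:235,350:430],None,fx=4,fy=4,interpolation=2))
E
```

```text
(399, 208) [ 0.5241 -0.2633  0.0475]
(403, 184) [ 0.5687 -0.2648  0.069 ]
(269, 185) [ 0.5671 -0.0128  0.0475]
(274, 159) [ 0.615  -0.0217  0.069 ]
2610.5 [[0.49249309984385836, -0.2202094976812593], [0.7485938527923237, -0.2323344503950146], [0.7457448028519164, -0.3119360786213738], [0.4901692785714955, -0.29835995969769497]]
2405.5 [[0.545657955256668, 0.033196552250899944], [0.7815571730008166, -0.01795483547287948], [0.7641550359828051, -0.09407826967867887], [0.5291984730099052, -0.04184598362989734]]
tray [[0.639  0.3571]
 [0.6277 0.1853]
 [0.4642 0.1999]
 [0.4787 0.3698]]
[[ 0.2819 -0.0003  0.9594]
 [-0.9594  0.0018  0.2819]
 [-0.0018 -1.      0.0002]] [ 0.1761 -0.5991  0.2383]
wristcam [ 0.2564 -0.5772  0.3727] [[ 0.2811 -0.9597 -0.0014]
 [-0.9093 -0.2668  0.3194]
 [-0.3069 -0.0885 -0.9476]]
```

View pics/c.png

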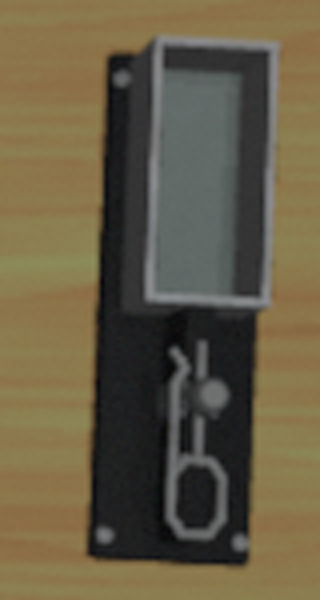

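The crop shows loop centre ~(196,497), pin ~(212,393) and the sprung leg on the left (+y) side, with the leg end beyond the pin. The plate rectangle gives a 256 x 80 mm size, yaw -2.9°, pin (0.569,-0.264) and loop (0.521,-0.261), which agrees with the direct rays. Moving above it.

Call:
play_rows([
  [0, 19.2, 0, -22.7, 5.8, 42.6, 6],
  [0, 19.2, 0, -22.7, 5.8, 42.6, 6],
  [0, 19.2, 0, -22.7, 5.8, 42.6, 6],
  [0, 19.2, 0, -22.7, 5.8, 42.6, 6],
  [0, 19.2, 0, -22.7, 5.8, 42.6, 6],
  [0, 19.2, 0, -22.7, 5.8, 42.6, 6],
  [0, 19.2, 0, -22.7, 5.8, 42.6, 6],
  [0, 19.2, 0, -22.7, 5.8, 42.6, 6],
  [0, 19.2, 0, -22.7, 5.8, 42.6, 6],
  [0, 19.2, 0, -22.7, 5.8, 42.6, 6],
])

```text
t: 1.1
ee_pos: [0.5223, -0.259, 0.1805]
tool_rot: [-0.488, 0.512, -0.511, 0.488]
wrist_force: [-0.4, 0.5, 0.4]
finger_gap: 0.0601
```

Call:
play_rows([
  [0, 0, 0, 0, 0, 0, 5],
  [0, 0, 0, 0, 0, 0, 5],
  [0, 0, 0, 0, 0, 0, 5],
  [0, 0, 0, 0, 0, 0, 5],
])

```text
t: 1.5
ee_pos: [0.5201, -0.2629, 0.1814]
tool_rot: [0.487, -0.513, 0.513, -0.487]
wrist_force: [0.2, -0.4, -0.1]
finger_gap: 0.0498
```

Run:
```python
from h import *
np.set_printoptions(precision=4,suppress=True)
s=read_state();p=camera_params("wrist");im=get_image("wrist");cv2.imwrite("pics/w1.png",im)
import pickle;pickle.dump(p,open("pw1","wb"))
print(s['t'],s['ee_pos'],s['finger_gap'],R.from_quat(s['tool_rot']).as_matrix())
print(proj(p,[[.521,-.261,.0475],[.569,-.264,.069]]))
```

```text
1.5 [ 0.5201 -0.2629  0.1814] 0.04980865953977812 [[-0.0511 -0.0001  0.9987]
 [-0.9987 -0.0003 -0.0511]
 [ 0.0003 -1.     -0.    ]]
[[252.4769 182.2884]
 [252.6378 136.0124]]
```

View pics/w1.png

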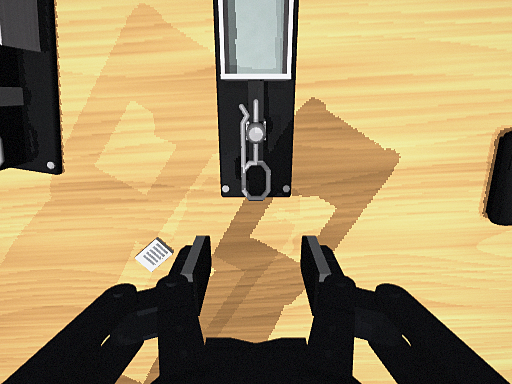

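Wrist view: loop centre ~(257,180), pin top ~(256,133), leg vertical in the picture, so the yaw matches. The fingers sit either side of x~256.

Run:
```python
from h import *
import pickle;p=pickle.load(open("pw1","rb"))
np.set_printoptions(precision=4,suppress=True)
im=cv2.imread("pics/w1.png")
for uv,z in [((256.5,180),.0475),((256.5,162),.0475),((256.5,199),.0475),((242,180),.0475),((271,180),.0475),((256,133),.069),((255.5,101),.0475),((218,196),.01),((291,196),.01),((217,78),.055),((295,78),.055)]: print(uv,ray(p,uv,z))
s=read_state();print("tcp proj",proj(p,s['ee_pos']),proj(p,[s['ee_pos'][0],s['ee_pos'][1],.0475]))
```

```text
(256.5, 180) [ 0.5231 -0.2651  0.0475]
(256.5, 162) [ 0.5411 -0.266   0.0475]
(256.5, 199) [ 0.5033 -0.2641  0.0475]
(242, 180) [ 0.5239 -0.2509  0.0475]
(271, 180) [ 0.5224 -0.2792  0.0475]
(256, 133) [ 0.5714 -0.267   0.069 ]
(255.5, 101) [ 0.5969 -0.2679  0.0475]
(218, 196) [ 0.4952 -0.22    0.01  ]
(291, 196) [ 0.4909 -0.3028  0.01  ]
(217, 78) [ 0.6175 -0.2362  0.055 ]
(295, 78) [ 0.614  -0.3024  0.055 ]
tcp proj [[253.8125 257.1108]] [[254.4892 183.0104]]
```

Loop (0.523,-0.265), 28 x 38 mm; tip 74 mm from the loop and pin 48 mm from it: all match the given sizes. Descending beside the loop with the jaws at 5 cm.

Call:
play_rows([
  [0, 0, 0, 0.15, 5, 0.25, 5],
  [0, 0, 0, 0.15, 9, 0.25, 5],
  [0, 0, 0, 0.15, 11, 0.25, 5],
  [0, 0, 0, 0.15, 13, 0.25, 5],
  [0, 0, 0, 0.15, 14, 0.25, 5],
  [0, 0, 0, 0.15, 14.7, 0.25, 5],
  [0, 0, 0, 0.15, 14.7, 0.25, 5],
  [0, 0, 0, 0.15, 14.7, 0.25, 5],
])

```text
t: 2.35
ee_pos: [0.5239, -0.264, 0.0353]
tool_rot: [0.487, -0.512, 0.513, -0.488]
wrist_force: [-0.8, 0.7, 0.1]
finger_gap: 0.0499
```

Run:
```python
from h import *
s=read_state();p=camera_params("wrist");im=get_image("wrist")
print(s['t'],s['ee_pos'],s['wrist_force'])
cv2.imwrite("pics/w2.png",im)
```

```text
2.35 [ 0.52388895 -0.26398636  0.03532512] [-0.77393408  0.7314585   0.14484941]
```

View pics/w2.png

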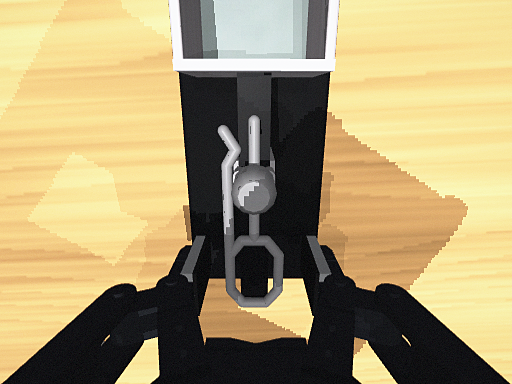

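The loop (~(255,271)) is centred between the fingers (~200 and ~312), with the pads alongside its straight sides. Closing.

Call:
play_rows([
  [0, 0, 0, 0, 0, 0, 2],
  [0, 0, 0, 0, 0, 0, 2],
  [0, 0, 0, 0, 0, 0, 2],
  [0, 0, 0, 0, 0, 0, 2],
  [0, 0, 0, 0, 0, 0, 2],
  [0, 0, 0, 0, 0, 0, 2],
])

```text
t: 3.0
ee_pos: [0.524, -0.2637, 0.0355]
tool_rot: [0.487, -0.512, 0.513, -0.488]
wrist_force: [-1.7, 1.4, 5.9]
finger_gap: 0.0266
```

Call:
play_rows([
  [0, 0, 0, 0, -0.05, 0, 2],
  [0, 0, 0, 0, -0.05, -0.5, 2],
  [0, 0, 0, 0, -0.05, -1, 2],
  [0, 0, 0, 0, -0.05, -1.5, 2],
  [0, 0, 0, 0, -0.05, -2, 2],
  [0, 0, 0, 0, -0.05, -2.5, 2],
  [0, 0, 0, 0, -0.05, -3, 2],
  [0, 0, 0, 0, -0.05, -3, 2],
])

```text
t: 3.8
ee_pos: [0.4925, -0.2622, 0.0352]
tool_rot: [-0.488, 0.512, -0.512, 0.487]
wrist_force: [-0.9, 0.6, 8.1]
finger_gap: 0.0266
```

Run:
```python
from h import *
s=read_state();im=get_image("wrist")
print(s['t'],s['ee_pos'],s['wrist_force'],s['finger_gap'])
cv2.imwrite("pics/w3.png",im)
```

```text
3.8 [ 0.49246117 -0.26221597  0.03515679] [-0.85091588  0.56916035  8.10188501] 0.02661103849190331
```

View pics/w3.png

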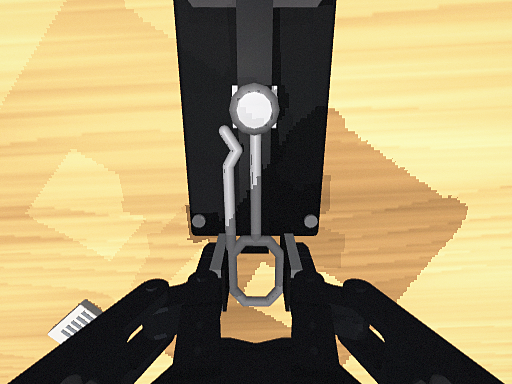

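The clip has moved with the jaws: loop still at ~(255,270), sprung leg clear of the pin at (254,110). The straight leg is nearly out. Finishing the pull, then lifting.

Call:
play_rows([
  [0, 0, 0, 0, 0, -1, 2],
  [0, 0, 0, 0, 0, -2, 2],
  [0, 0, 0, 0, 0, -3, 2],
  [0, 0, 0, 0, 0, -3.5, 2],
  [0, 0, 0, 0, 0, -3.5, 2],
  [0, 0, 0, 0, -3, -3.5, 2],
  [0, 0, 0, 0, -7, -3.5, 2],
  [0, 0, 0, 0, -11, -3.5, 2],
  [0, 0, 0, 0, -13, -3.5, 2],
  [0, 0, 0, 0, -13, -3.5, 2],
])

```text
t: 4.85
ee_pos: [0.4596, -0.2612, 0.1677]
tool_rot: [0.487, -0.511, 0.514, -0.488]
wrist_force: [0.2, 0.3, -0.7]
finger_gap: 0.027
```

Run:
```python
from h import *
s=read_state();im=get_image("wrist")
print(s['t'],s['ee_pos'],s['wrist_force'],s['finger_gap'])
cv2.imwrite("pics/w4.png",im)
```

```text
4.85 [ 0.45956196 -0.26121373  0.16769197] [ 0.24297935  0.32837262 -0.69233424] 0.026987283342021367
```

View pics/w4.png

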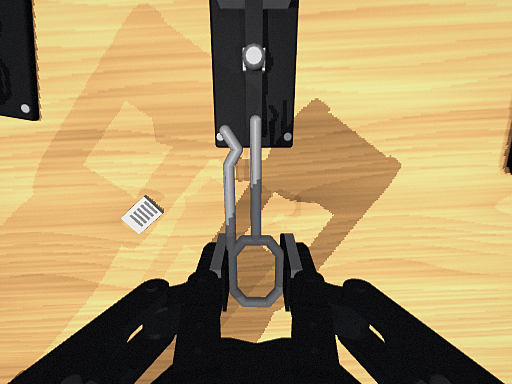

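The clip is free and held level in the jaws: loop ~(256,270), tip ~(256,118). The pin at (254,57) is empty. Carrying it to the tray.

Call:
play_rows([
  [0, 0, 0, -5, 0, 0.2, 2],
  [0, 0, 0, -10, 0, 0.3, 2],
  [0, 0, 0, -15, 0, 0.5, 2],
  [0, 0, 0, -20, 0, 0.6, 2],
  [0, 0, 0, -25, 0, 0.7, 2],
  [0, 0, 0, -30, 0, 0.9, 2],
  [0, 0, 0, -35, 0, 1, 2],
  [0, 0, 0, -40, 0, 1.2, 2],
  [0, 0, 0, -44, 0, 1.3, 2],
  [0, 0, 0, -48, 0, 1.4, 2],
])

```text
t: 5.9
ee_pos: [0.4939, 0.22, 0.1616]
tool_rot: [-0.49, 0.513, -0.511, 0.486]
wrist_force: [1.2, -0.3, 0.1]
finger_gap: 0.0267
```

Call:
play_rows([
  [0, 0, 0, -4, 0, 0.1, 2],
  [0, 0, 0, -6.4, 0, 0.1, 2],
  [0, 0, 0, -6.4, 0, 0.1, 2],
  [0, 0, 0, -6.4, 0, 0.1, 2],
  [0, 0, 0, -6.4, 0, 0.1, 2],
])

```text
t: 6.4
ee_pos: [0.4993, 0.2811, 0.1631]
tool_rot: [-0.489, 0.513, -0.512, 0.486]
wrist_force: [-0.6, 0.9, -0.5]
finger_gap: 0.0269
```

Run:
```python
from h import *
s=read_state();im=get_image("wrist")
print(s['t'],s['ee_pos'],s['wrist_force'],s['finger_gap'])
cv2.imwrite("pics/w5.png",im)
```

```text
6.4 [0.49927151 0.28111978 0.16305895] [-0.64518991  0.94952748 -0.46771932] 0.026861989596103884
```

View pics/w5.png

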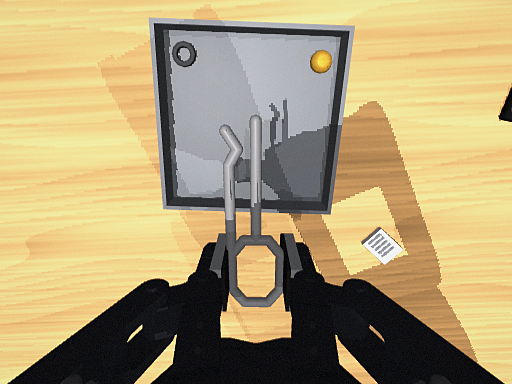

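The tray is below, with washer at (185,53) and nut at (321,62) in the far corners. The loop is about 28 mm past the near wall, so I'll go 1.5 cm forward for clearance and descend with fingertips just above the floor.

Call:
play_rows([
  [0, 0, 0, 0, 2, 1.5, 2],
  [0, 0, 0, 0, 6, 1.5, 2],
  [0, 0, 0, 0, 9, 1.5, 2],
  [0, 0, 0, 0, 11, 1.5, 2],
  [0, 0, 0, 0, 12.5, 1.5, 2],
  [0, 0, 0, 0, 13.5, 1.5, 2],
  [0, 0, 0, 0, 14.2, 1.5, 2],
  [0, 0, 0, 0, 14.5, 1.5, 2],
  [0, 0, 0, 0, 14.5, 1.5, 2],
  [0, 0, 0, 0, 14.5, 1.5, 2],
])

```text
t: 7.45
ee_pos: [0.5159, 0.282, 0.0207]
tool_rot: [0.487, -0.512, 0.512, -0.488]
wrist_force: [-0.8, -0.3, -1.0]
finger_gap: 0.0268
```

Call:
play_rows([
  [0, 0, 0, 0, 0.25, 0, 2],
  [0, 0, 0, 0, 0.45, 0, 2],
  [0, 0, 0, 0, 0.45, 0, 2],
  [0, 0, 0, 0, 0.45, 0, 2.5],
  [0, 0, 0, 0, 0.45, 0, 3],
  [0, 0, 0, 0, 0.45, 0, 3.5],
  [0, 0, 0, 0, 0.45, 0, 4],
  [0, 0, 0, 0, 0.45, 0, 4.5],
  [0, 0, 0, 0, 0.45, 0, 5],
  [0, 0, 0, 0, 0.45, 0, 5],
])

```text
t: 8.45
ee_pos: [0.5152, 0.2817, 0.0153]
tool_rot: [0.488, -0.512, 0.512, -0.488]
wrist_force: [0.2, 0.2, 0.2]
finger_gap: 0.0497
```

Call:
play_rows([
  [0, 0, 0, 0, 0, 0, 5],
  [0, 0, 0, 0, -2, 0, 5],
  [0, 0, 0, 0, -5, 0, 5],
  [0, 0, 0, 0, -9, 0, 5],
  [0, 0, 0, 0, -14, 0, 5],
  [0, 0, 0, 0, -16, 0, 5],
  [0, 0, 0, 0, -16, -5, 5],
  [0, 0, 0, 0, -16, -7, 5],
  [0, 0, 0, 0, -16, -7, 5],
  [0, 0, 0, 0, -16, -7, 5],
])

```text
t: 9.45
ee_pos: [0.4455, 0.2853, 0.1757]
tool_rot: [0.487, -0.512, 0.512, -0.488]
wrist_force: [0.6, -0.7, 0.2]
finger_gap: 0.0499
```

Run:
```python
from h import *
s=read_state();print(s['t'],s['ee_pos'],s['wrist_force'],s['finger_gap'])
a=get_image("wrist");b=get_image("top")
c=cv2.resize(b[60:260,60:430],(512,277))
cv2.imwrite("pics/w6.png",np.vstack([a[:300],c]))
```

```text
9.45 [0.44548279 0.28533694 0.17569115] [ 0.57752493 -0.67273058  0.20205822] 0.049899898257815635
```

View pics/w6.png

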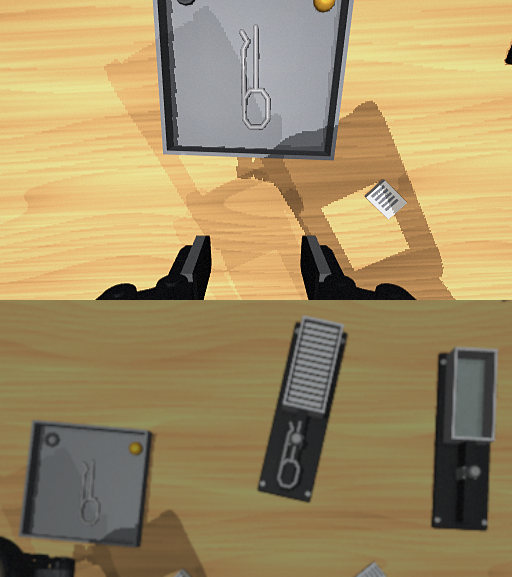

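The clip lies flat in the tray (loop ~(256,108) in the wrist view). The empty magazine's pin is bare, and the full magazine's clip is still in place. Handing in.

```bash
python3 -c "
from bench import *
print(finish_job())"
```

```text
the job is handed in; nothing more can be done
None
```

I pulled the spring clip straight out of the empty magazine's pin, about 65 mm along its axis, and put it in the grey tray. I handed the job in at about 9.5 s.

**Last pictures:** They show the clip lying flat inside the tray, clear of the washer and nut. The empty magazine's pin is bare, the full magazine's clip is still in its pin, and the gripper is clear of everything.

**Forces and placing:** The highest wrist force in the readings I took was about 8 N. The fingertips reach well below the wire, so the clip fell roughly 2 cm to the tray floor when released.

**One disagreement:** The fingers read 26.6 mm on the loop, against the stated 29 mm width. The grip still held without slipping.

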